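# Pack the breaker-panel kit caddy

### The job

Pack the three parts for the panel job into the aluminium caddy, each upright on its own seat plate: the outlet flat in the wide frame, the long single breaker in the narrow frame, and the double breaker (two poles joined by one tie bar) pushed home in the corner plate, snug against both of its stops. Set them down rather than dropping them, and leave the look-alikes (the surge module with the round white window, the short breaker and the light switch) standing where they are.

Things in the scene. Friction and masses are not known exactly. Their poses are not given: they have to be found in the camera images.
- double_c (a point): Double breaker: black plastic block 75 mm long, 50 wide, 60 tall over all, 0.22 kg; on top one ivory tie bar 38 mm long lies across its width. Grip from above across its width; sides flat and upright from the underside to 50 mm. x along its length, y across its width, z up; this point is its centre, 30 mm above its underside.
- single_c (a point): Long single breaker: black plastic block 75 mm long, 25 wide, 60 tall over all, 0.12 kg; on top one small ivory toggle. Grip from above across its width; sides flat and upright from the underside to 50 mm. x along its length, y across its width, z up; this point is its centre, 30 mm above its underside.
- outlet_c (a point): Twin wall outlet: ivory body 70 mm long, 42 wide, 36 deep, face up, with a steel strap (105 x 20 mm) along its top at 36 to 38 mm height; two raised socket faces with dark slots on top, 46 mm tall over all, 0.11 kg. Grip from above across the 42 mm width (sides flat from underside to 36 mm). x along its length, y across, z up; this point is its centre, 23 mm above its underside.
- surge_c (a point): Look-alike, leave alone: surge module, black block 75 x 50 x 60 mm like the double breaker, but with a round white window 32 mm across on top and no tie bar. This point is its centre, 30 mm above its underside; x along its length, z up.
- stub_c (a point): Look-alike, leave alone: short breaker, black block only 48 mm long, 25 mm wide, 60 mm tall, one ivory toggle. This point is its centre, 30 mm above its underside; x along its length, z up.
- switch_c (a point): Look-alike, leave alone: light switch, ivory body 70 mm long, 42 wide, 36 deep, face up, with a steel strap (105 x 20 mm) along its top at 36 to 38 mm height; flat face with one small toggle, 54 mm tall over all. This point lies on its middle, 23 mm above its underside; x along its length, z up.
- bay_corner_seat (a point): One of three grey seat plates (118 x 90 mm) in the caddy, in any order. Corner plate: a white L of two stops, 12 mm high, 8 thick, on its +x and +y sides; other sides open. This point, on its upper face, is where the middle of the double breaker's underside ends, touching both stops, length along x: stop faces 37.5 mm away in +x, 25 mm in +y. Flat for 50 mm towards -x and -y; a 47 mm finger gap in the +y stop is centred on this point. z up.
- bay_narrow_seat (a point): One of three grey seat plates (118 x 90 mm) in the caddy, in any order. Narrow frame: white lips 8 mm high, 6 thick round a recess 95 mm long (x) and 45 wide (y), with a 46 mm finger gap in the middle of each long lip. This point is the centre of the recess floor; z up. The single breaker stands in it lengthwise, either way round.
- bay_wide_seat (a point): One of three grey seat plates (118 x 90 mm) in the caddy, in any order. Wide frame: white lips 8 mm high, 6 thick round a recess 90 mm long (x) and 62 wide (y), with a 46 mm finger gap in the middle of each long lip. This point is the centre of the recess floor; z up. The outlet's body stands in it lengthwise, either way round, its strap above the lips.
- caddy: Caddy: fixed aluminium tray, 140 mm (x) by 355 mm (y), walls 18 mm high and 5 thick, floor 5 mm thick. The three seat plates are fixed on its floor in a row along its y axis, 105 mm apart, turned as it is; their upper faces are 10 mm above the work surface. Origin: centre of its underside; z up.
Not all that is in view belongs to the job. Leave any blue look-alike of the part that bears single_c alone. What is shaped like the part that bears switch_c but yellow is not meant.

How it is judged:
By the outcome, as a careful person would: the job done as asked, in the order asked, and still so for the second after the job is handed in, with the robot touching nothing.
It also fails if it takes over 120 s, if anything falls off the work surface, if the arm or the gripper's body presses on something with over 40 N, if the wrist force passes 120 N, or if a joint passes its speed limit or range.

### The arm

A 6-joint arm with a two-finger parallel gripper is mounted at the origin on the work surface. World frame = base frame: x ahead of the robot, y to its left, z up, the work surface at z = 0. Lengths are in m, angles in rad, forces in N, time in s.
With the tool pointing down it reaches from about 0.375 to 0.9 m from the base axis. Payload 3.1 kg.
Tool frame: the origin (TCP) lies midway between the tips of the shut fingers; the grasp point (between the pads) lies 19 mm behind it; z points along the fingers, y is the line along which they close (so a half turn about z gives the same grasp; the last joint's range is limited). The gripper opens to 85 mm and grips with 20 to 120 N. Pads are 22 mm wide; open, the fingers measure 114 mm over their backs; the gripper's body (76 mm by 85 mm) begins 54 mm behind the grasp point. The pads swing forward as they close: fully open they stand 13 mm farther back than shut.
Start: joints at [1.095, 0.527, 1.433, -0, 1.181, -0.178], TCP at [0.183, 0.597, 0.231] pointing down, gripper open.
Joint ranges: [-3.08, 3.08], [-0.75, 2.2], [0.22, 2.44], [-1.43, 4.57], [0, 2.65], [-2.85, 2.85]. Speed limits (rad/s): [2.79, 2.79, 3.14, 3.14, 3.14, 3.14].

### API

Orientations are given as a unit quaternion [x, y, z, w].
In Python, from station import manip gives the robot as it stands.
- The arm moves only by the tool step_arm, never from a script. Its argument "targets" is text: rows parted by semicolons, each of 4 numbers parted by spaces: the shift along the tool's x, y, z in mm, then the turn about the tool's z in degrees. A call has 1 to 12 rows; each row is the pose to reach, as a shift and turn from the pose commanded when the call began, along the tool's axes at that moment; what a row does not reach only later rows make up. A row lasts 1/10 s, in which the tool goes at most 50 mm and 8.59 degrees, less where a joint would pass 70% of its speed; a pose out of reach is approached as far as the arm can. A call with a gripper value outside its range is refused whole. "gripper" is the closure, from 0 (fully open) to 1 (shut), set as the call begins (left out, the last holds). The fingers move at their own pace and stop on an object; "squeeze" is the grip in N (left out, the last holds). Time passes only in rows, so rows that repeat a pose let the fingers close. It gives the time, the measured TCP pose, the force, the opening and the grip force at its end, in the units of the state.
- manip.sense(): the state, without advancing time (a new reading comes with each control period).
- manip.snapshot(name): name is "scene" or "top" or "wrist"; returns the picture (480x640x3 uint8, red, green, blue); there is no depth.
- manip.get_calibration(name): a dict with "fov_y" (degrees; the focal length in pixels is half the picture's height over the tangent of half this angle, whatever the lens; pixels are square), "cx", "cy" (the principal point, pixels), "k1" (the pictures are not rectified: a ray, as slopes to the right and down, at radius r is drawn at 1 + k1 r^2 times it, then the intrinsics apply), "extrinsics" (4x4, takes a point from camera to world coordinates); the wrist camera has in their place "tool_from_camera" (4x4, takes a point from camera to tool coordinates, whose origin is the TCP and whose axes are the flange's). Camera axes: x right, y down, z forward; pixel columns grow to the right and rows downward; lengths in m; the calibration is good to about 2 mm. A picture is of the moment at which its call begins: read the wrist's pose just before it. get_calibration takes no time and is no camera call.
- manip.sign_off(): hands the job in; it is judged then, once.
Trained networks look in the newest picture that a camera, given by its name, has taken for a name from the list of things; names that differ only in an ending like _2 or _b are one class to them, and where a whole thing is asked for, a point or a joint stands for the part that bears it (a point fixed in the world has none). Each returns a list of dicts, best first, with "p" (0 to 1); they miss things now and then, are a little off and sometimes report something else, mostly with a low value. They report only what shows in the picture. A call takes as long as a camera call. They do not tell look-alikes from the thing itself.
- manip.recognise(camera, query): "position" ([column, row] in pixels, amid what is visible of it).
- manip.masks_of(camera, query): "pixels" (480x640 bool, what is visible of it) and "position" ([column, row] in pixels, amid what is visible of it).
- manip.mark_of(camera, query): "position" ([column, row] in pixels: a listed point, or the origin of a listed thing).
The state is a dict: "t": time; "q": joint angles; "qd": joint speeds; "tau": joint torques, N m; "tcp_pos": TCP position; "tool_rot": TCP orientation; "force": force on the tool from outside, world axes, zero at the start; "ft_torque": the same for the moment, N m; "finger_gap": opening from 0.0 (shut) to 1.0 (fully open); "gripper_force": force on a finger pad.
Only numpy, scipy, OpenCV 4.12 (cv2) and the standard library are available. Lean on these libraries where they do the work, as an engineer would, in place of code of your own. Each camera call takes 0.05 s, during which the arm holds its last target. There are 200 camera calls.

## Working session

There is one attempt and no reset: what is moved stays moved. The work goes in short steps, Python scripts to look and compute and a tool call to move; the robot and the scene stay as the last step left them, time stands still between calls to the robot, and variables do not carry over. Pictures are saved under pics/ and viewed, at most 14 in all, crops included, and the job is handed in when it is done.

Besides the shell and the picture viewer there is one more tool, called after "Emit:" as name(argument=value, ...) on one line, values as JSON. step_arm: Moves the arm, as the interface text tells. Its arguments: {"type":"object","properties":{"targets":{"type":"string"},"gripper":{"type":"number"},"squeeze":{"type":"number"}},"required":["targets"]}

```bash
mkdir -p pics; ls
python3 - <<'E'
from station import manip
import cv2
for n in("top","scene"):
    cv2.imwrite(f"pics/{n}0.png",manip.snapshot(n)[:,:,::-1]); print(n,manip.get_calibration(n))
print(manip.get_calibration("wrist")); s=manip.sense(); print(s)
for q in "double_c single_c outlet_c surge_c stub_c switch_c bay_corner_seat bay_narrow_seat bay_wide_seat caddy".split():
    print(q,[( [round(float(v)) for v in d["position"]],round(d["p"],2)) for d in manip.mark_of("top",q)])
E
```

```text
pics
top {'fov_y': 43.7606933667919, 'cx': 309.75620851475054, 'cy': 246.606590295419, 'k1': -0.005725009019559098, 'extrinsics': array([[ 0.01597532, -0.99311178,  0.11607664,  0.34560919],
       [-0.99983776, -0.01490066,  0.01012005, -0.02771584],
       [-0.00832073, -0.11621948, -0.9931887 ,  1.38782114],
       [ 0.        ,  0.        ,  0.        ,  1.        ]])}
scene {'fov_y': 46.77679069735174, 'cx': 323.3082603208133, 'cy': 239.09474082782154, 'k1': -0.06295649525631616, 'extrinsics': array([[ 0.67822656,  0.56157015, -0.47397015,  1.12332145],
       [ 0.73485081, -0.51676948,  0.43925345, -0.59742175],
       [ 0.00173831, -0.6462107 , -0.76315707,  1.02687487],
       [ 0.        ,  0.        ,  0.        ,  1.        ]])}
{'fov_y': 71.61592719803693, 'cx': 317.6600598202297, 'cy': 238.34947876568958, 'k1': -0.036787760099445586, 'tool_from_camera': array([[ 4.20133793e-04, -9.50263372e-01, -3.11447183e-01,
         8.02939314e-02],
       [ 9.99999399e-01,  7.14738609e-04, -8.31782702e-04,
        -6.62410173e-04],
       [ 1.01301596e-03, -3.11446646e-01,  9.502631
[... 470 characters left out ...]
59e-05]), 'tcp_pos': array([0.18304243, 0.5969128 , 0.23042144]), 'tool_rot': array([ 1.48359144e-01,  9.88933047e-01, -9.36918929e-04, -3.38923026e-04]), 'force': array([ 0.22036494,  0.05539258, -0.18860097]), 'ft_torque': array([0.00785929, 0.00514161, 0.00402119]), 'gripper_force': 0.0, 'finger_gap': 0.9996269948844992}
double_c [([322, 270], 0.93)]
single_c [([497, 199], 0.67), ([457, 199], 0.55)]
outlet_c []
surge_c [([391, 197], 0.69)]
stub_c [([390, 258], 0.61), ([448, 271], 0.34), ([332, 199], 0.3)]
switch_c [([448, 271], 0.84), ([403, 315], 0.69)]
bay_corner_seat [([185, 231], 0.7)]
bay_narrow_seat [([141, 227], 0.86), ([392, 199], 0.43)]
bay_wide_seat [([228, 237], 0.95)]
caddy []
```

View pics/top0.png

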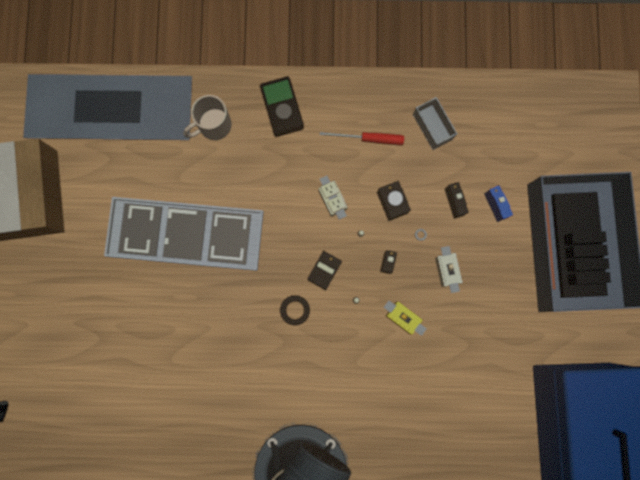

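View pics/scene0.png

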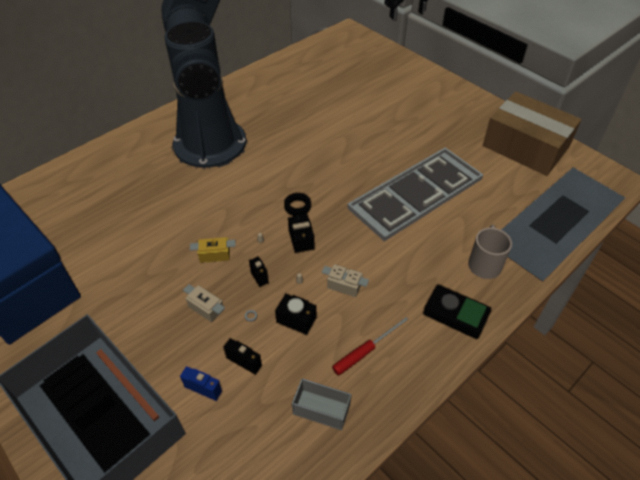

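Top view candidates:
- Outlet-like: (333,198) has two sockets, so it is the outlet. (450,270) is the ivory switch and (405,317) the yellow one.
- Double-like: (324,270) has the tie bar, so it is the double breaker. (394,200) has the round window (surge).
- Single-like: (457,199) is black and long, so it is the single breaker. (389,262) is the short one and (500,203) the blue one.
- Caddy bays from left to right: narrow (141,227), corner (185,231), wide (228,237). The corner stops are up and left in the picture.

```bash
cat > h.py <<'E'
from station import manip
import numpy as np, cv2
from scipy.spatial.transform import Rotation as R
def cam(n):
    c=manip.get_calibration(n); f=240/np.tan(np.radians(c["fov_y"]/2))
    K=np.array([[f,0,c["cx"]],[0,f,c["cy"]],[0,0,1]]); D=np.array([c["k1"],0,0,0,0.])
    if n=="wrist":
        s=manip.sense(); T=np.eye(4); T[:3,:3]=R.from_quat(s["tool_rot"]).as_matrix(); T[:3,3]=s["tcp_pos"]; E=T@c["tool_from_camera"]
    else: E=c["extrinsics"]
    return K,D,E
def plane(C,px,z):
    K,D,E=C; u=cv2.undistortPoints(np.array(px,float).reshape(-1,1,2),K,D).reshape(-1,2)
    d=np.c_[u,np.ones(len(u))]@E[:3,:3].T; o=E[:3,3]
    return (o+d*((z-o[2])/d[:,2])[:,None])[:,:2]
def proj(C,P):
    K,D,E=C; V=np.linalg.inv(E)
    return cv2.projectPoints(np.array(P,float).reshape(-1,1,3),cv2.Rodrigues(V[:3,:3])[0],V[:3,3],K,D)[0].reshape(-1,2)
def toolmove(xy,z=None,yaw_y=None):
    """shift in tool axes (mm) to xy,z ; turn (deg) so the tool y axis points along world angle yaw_y (mod 180)"""
    s=manip.sense(); M=R.from_quat(s["tool_rot"]).as_matrix(); p=s["tcp_pos"]
    d=np.array([xy[0],xy[1],p[2] if z is None else z])-p
    out=np.round(M.T@d*1000,1)
    if yaw_y is not None:
        v=M.T@np.array([np.cos(yaw_y),np.sin(yaw_y),0]); a=np.degrees(np.arctan2(-v[0],v[1])); a=(a+90)%180-90
        return out,round(a,1)
    return out
E
python3 - <<'E'
from h import *
im=manip.snapshot("top"); C=cam("top")
cv2.imwrite("pics/crop0.png",cv2.resize(im[170:345,100:530],None,fx=1.86,fy=1.86,interpolation=cv2.INTER_CUBIC)[:,:,::-1])
for q,z in dict(bay_corner_seat=.01,bay_narrow_seat=.01,bay_wide_seat=.01,double_c=.03,single_c=.03,outlet_c=.023).items():
    print(q,[(plane(C,d["position"],z).round(4).tolist(),round(d["p"],2)) for d in manip.mark_of("top",q)])
for q in("double_c","single_c","outlet_c"):
    for d in manip.masks_of("top",q):
        pts=np.argwhere(d["pixels"])[:,::-1]; w=plane(C,pts,.045); m=w.mean(0); u,sv,vt=np.linalg.svd(w-m,full_matrices=0)
        print(q,round(d["p"],2),np.round(d["position"]),m.round(3),"long axis deg",np.degrees(np.arctan2(vt[0,1],vt[0,0])).round(1),(sv/len(w)**.5*3.46).round(3))
E
```

```text
bay_corner_seat [([[0.5419, 0.2839]], 0.78)]
bay_narrow_seat [([[0.548, 0.3833]], 0.87), ([[0.4621, -0.3296]], 0.57)]
bay_wide_seat [([[0.5172, 0.1763]], 0.67)]
double_c [([[0.4484, -0.0449]], 0.78)]
single_c [([[0.539, 0.3808]], 0.74), ([[0.6133, -0.4478]], 0.71), ([[0.6176, -0.3536]], 0.62)]
outlet_c [([[0.6161, -0.0597]], 0.57)]
double_c 0.61 [324. 271.] [ 0.45  -0.046] long axis deg 153.3 [0.076 0.05 ]
single_c 0.63 [497. 202.] [ 0.608 -0.44 ] long axis deg -156.3 [0.073 0.04 ]
single_c 0.61 [456. 200.] [ 0.616 -0.345] long axis deg -166.9 [0.074 0.035]
outlet_c 0.77 [331. 201.] [ 0.617 -0.062] long axis deg -153.8 [0.093 0.043]
```

View pics/crop0.png

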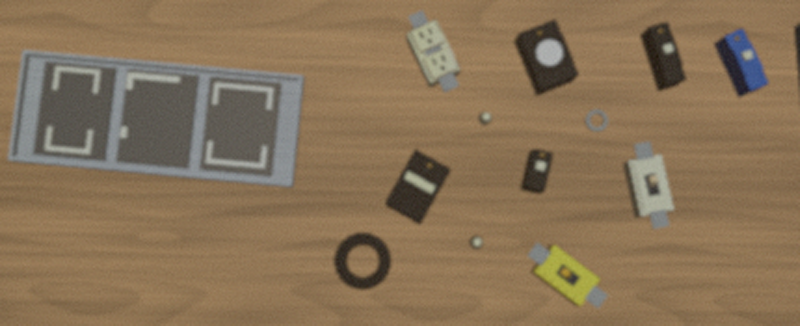

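The crop confirms the choices: outlet (432,50) with sockets, double (418,186) with tie bar, and single (662,55) black and long, next to the blue one (741,62). Next I go above the outlet.

Run:
```python
from h import *
print(toolmove((.617,-.061),.22,np.radians(116)), manip.sense()["q"][5])
```

```text
(array([-607.8, -502.3,   11.3]), np.float64(-43.1)) -0.17853715570674067
```

Emit:
step_arm(targets="-608 -502 10 -43;-608 -502 10 -43;-608 -502 10 -43;-608 -502 10 -43;-608 -502 10 -43;-608 -502 10 -43;-608 -502 10 -43;-608 -502 10 -43;-608 -502 10 -43;-608 -502 10 -43;-608 -502 10 -43;-608 -502 10 -43", gripper=0.2)

```text
t: 2.3
tcp_pos: [0.5054, 0.109, 0.2242]
tool_rot: [-0.224, 0.975, 0.0, 0.0]
force: [0.4, 1.0, -0.5]
finger_gap: 0.8
gripper_force: 0.0
```

Emit:
step_arm(targets="-26 -202 0 0;-26 -202 0 0;-26 -202 0 0;-26 -202 0 0;-26 -202 0 0;-26 -202 0 0;-26 -202 0 0")

```text
t: 3.0
tcp_pos: [0.6151, -0.0584, 0.2236]
tool_rot: [-0.225, 0.974, 0.001, -0.001]
force: [-0.5, 0.4, 1.3]
finger_gap: 0.802
gripper_force: 0.0
```

```bash
cat > look.py <<'E'
import sys
from h import *
q,z,zt,name=sys.argv[1],float(sys.argv[2]),float(sys.argv[3]),sys.argv[4]
C=cam("wrist"); im=manip.snapshot("wrist"); s=manip.sense(); print(s["tcp_pos"].round(4))
for d in manip.mark_of("wrist",q): print("mark",np.round(d["position"]),round(d["p"],2),plane(C,d["position"],z).round(4))
for d in manip.masks_of("wrist",q):
    c=cv2.convexHull(np.argwhere(d["pixels"])[:,::-1].astype(np.float32)).reshape(-1,2)
    w=plane(C,c,zt).astype(np.float32)*1000; r=cv2.minAreaRect(w); b=cv2.boxPoints(r); e=[b[1]-b[0],b[2]-b[1]]; e=max(e,key=np.linalg.norm)
    print("mask",np.round(d["position"]),round(d["p"],2),"rect c",np.round(r[0],1),"size",np.round(r[1],1),"long deg",np.degrees(np.arctan2(e[1],e[0])).round(1)%180)
cv2.imwrite(f"pics/{name}.png",im[:,:,::-1])
E
python3 look.py outlet_c .023 .037 w_outlet
```

```text
[ 0.615  -0.0579  0.2237]
mark [314. 209.] 0.6 [[ 0.6157 -0.062 ]]
mask [310. 209.] 0.71 rect c [618.7 -64.5] size [105.6  40.9] long deg 26.7
```

View pics/w_outlet.png

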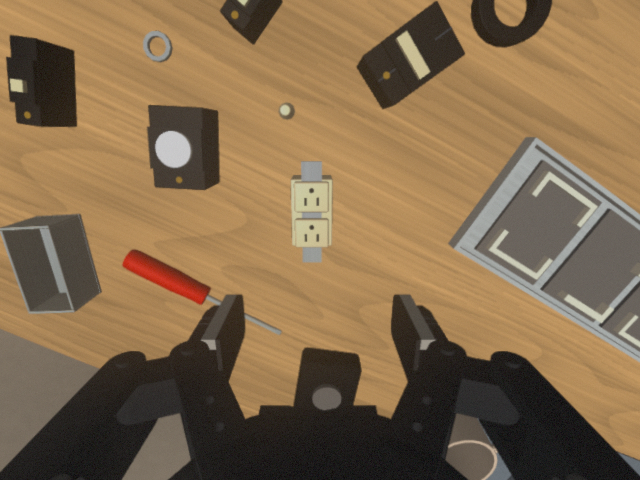

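The wrist view shows the outlet at (312,212), well aligned between the fingers. The caddy is at right and the tie-bar double at the top (413,55). I go down and grip.

Emit:
step_arm(targets="0 -6 50 -1;0 -6 100 -1;0 -6 150 -1;0 -6 180 -1;0 -6 200 -1;0 -6 210 -1;0 -6 217 -1;0 -6 217 -1;0 -6 217 -1", squeeze=30)

```text
t: 4.05
tcp_pos: [0.6196, -0.0647, 0.0082]
tool_rot: [-0.233, 0.972, -0.001, 0.001]
force: [-0.5, 0.0, 0.1]
finger_gap: 0.801
gripper_force: 0.0
```

Emit:
step_arm(targets="0 0 0 0;0 0 0 0;0 0 0 0;0 0 0 0;0 0 0 0;0 0 0 0;0 0 0 0", gripper=1)

```text
t: 4.75
tcp_pos: [0.6195, -0.0649, 0.0082]
tool_rot: [-0.233, 0.973, -0.0, 0.001]
force: [-0.5, 0.1, 6.1]
finger_gap: 0.488
gripper_force: 32.5
```

Emit:
step_arm(targets="0 0 -30 0;0 0 -70 0;-20 40 -120 8;-40 80 -160 16;-60 120 -200 24;-80 160 -210 33;-100 210 -210 33;-120 260 -210 33;-121 281 -210 33;-121 281 -210 33;-121 281 -210 33;-121 281 -210 33")

```text
t: 5.95
tcp_pos: [0.5991, 0.2397, 0.2164]
tool_rot: [0.053, 0.999, -0.001, -0.0]
force: [0.1, -0.8, -0.3]
finger_gap: 0.486
gripper_force: 31.7
```

```bash
cat > caddy.py <<'E'
from h import *
import sys
C=cam("wrist"); im=manip.snapshot("wrist"); print(manip.sense()["tcp_pos"],manip.sense()["finger_gap"])
for q in("bay_corner_seat","bay_narrow_seat","bay_wide_seat"):
    for d in manip.mark_of("wrist",q): print(q,np.round(d["position"]),round(d["p"],2),plane(C,d["position"],.01).round(4))
for d in manip.masks_of("wrist","caddy"):
    c=cv2.convexHull(np.argwhere(d["pixels"])[:,::-1].astype(np.float32)).reshape(-1,2)
    r=cv2.minAreaRect(plane(C,c,.018).astype(np.float32)*1000); print("caddy",round(d["p"],2),r)
cv2.imwrite(f"pics/{sys.argv[1]}.png",im[:,:,::-1])
E
python3 caddy.py w_cad
```

```text
[0.59944805 0.23913002 0.21651889] 0.4855446793454625
bay_corner_seat [359. 149.] 0.9 [[0.5421 0.2869]]
bay_narrow_seat [453. 138.] 0.88 [[0.5409 0.383 ]]
bay_wide_seat [246. 145.] 0.87 [[0.5261 0.1731]]
bay_wide_seat [454. 137.] 0.7 [[0.5399 0.3836]]
caddy 0.61 ((533.0053100585938, 280.0919189453125), (356.79443359375, 141.6782989501953), 85.42829895019531)
```

View pics/w_cad.png

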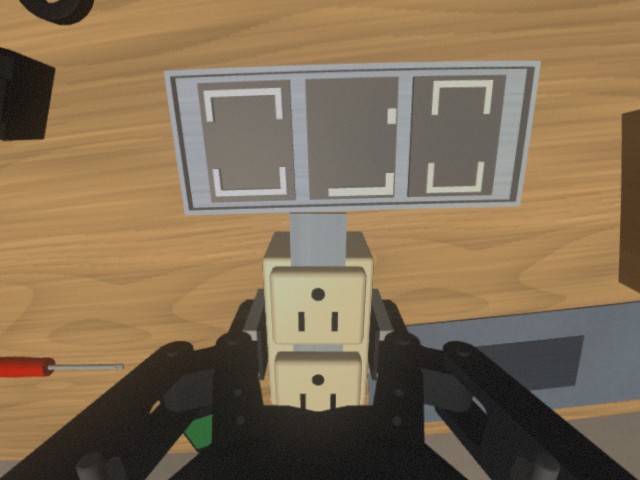

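The caddy is in clear view: wide frame centre near (246,145), corner plate (350,140) with stops right and below, narrow frame (457,137). The caddy's y axis points at about 85.5°. Now to place the outlet.

Emit:
step_arm(targets="30 -36 20 -2;60 -72 50 -2;67 -72 90 -2;67 -72 130 -2;67 -72 155 -2;67 -72 170 -2;67 -72 180 -2;67 -72 187 -2;67 -72 191 -2;67 -72 194 -2;67 -72 194 -2")

```text
t: 7.3
tcp_pos: [0.5254, 0.1761, 0.0232]
tool_rot: [0.035, 0.999, 0.0, 0.0]
force: [-1.0, -0.7, -1.1]
finger_gap: 0.485
gripper_force: 31.7
```

Run:
```python
from h import *
s=manip.sense(); print(s["tcp_pos"],s["force"])
print(toolmove((.5253,.1745),.0182,np.radians(85.6)))
```

```text
[0.5253817  0.17612757 0.02321142] [-1.04689671 -0.69882501 -1.13876589]
(array([-0. , -1.6,  5. ]), np.float64(0.3))
```

Emit:
step_arm(targets="0 -1 2 0;0 -1 4 0;0 -1 5 0;0 -1 5 0")

```text
t: 7.7
tcp_pos: [0.5251, 0.1751, 0.0182]
tool_rot: [0.035, 0.999, -0.0, 0.0]
force: [-0.8, -0.7, 0.6]
finger_gap: 0.488
gripper_force: 31.9
```

Emit:
step_arm(targets="0 0 1 0;0 0 1 0")

```text
t: 7.9
tcp_pos: [0.5252, 0.1751, 0.0182]
tool_rot: [0.035, 0.999, -0.0, 0.0]
force: [-1.8, -1.0, 8.5]
finger_gap: 0.486
gripper_force: 32.9
```

Emit:
step_arm(targets="0 0 0 0;0 0 0 0;0 0 0 0", gripper=0.35)

```text
t: 8.2
tcp_pos: [0.5251, 0.1751, 0.0168]
tool_rot: [0.035, 0.999, 0.0, 0.0]
force: [-0.2, -0.3, -0.0]
finger_gap: 0.65
gripper_force: 0.0
```

Emit:
step_arm(targets="0 0 -15 0;0 0 -50 0;0 0 -100 0;0 0 -150 0;-15 -45 -180 -4;-30 -90 -200 -8;-45 -140 -200 -17;-60 -190 -200 -17;-70 -240 -200 -17;-80 -290 -200 -17;-90 -340 -200 -17;-100 -390 -200 -17")

```text
t: 9.4
tcp_pos: [0.5945, -0.2042, 0.2166]
tool_rot: [-0.113, 0.994, 0.0, -0.0]
force: [0.6, -0.6, -0.3]
finger_gap: 0.651
gripper_force: 0.0
```

Run:
```python
from h import *
print(toolmove((.617,-.349),.22,np.radians(103)),manip.sense()["q"])
```

```text
(array([  10.5, -146.2,   -3.5]), np.float64(-0.1)) [-5.08421055e-01  5.48705274e-01  1.43798996e+00  2.26369194e-04
  1.15553888e+00 -2.30488896e+00]
```

Emit:
step_arm(targets="11 -50 0 0;11 -100 0 0;11 -146 0 0;11 -146 0 0;11 -146 0 0")

```text
t: 9.9
tcp_pos: [0.616, -0.348, 0.2157]
tool_rot: [-0.112, 0.994, 0.001, -0.001]
force: [0.1, 0.1, -0.7]
finger_gap: 0.648
gripper_force: 0.0
```

```bash
python3 look.py single_c .03 .055 w_single
```

```text
[ 0.616  -0.3464  0.2159]
mark [317. 214.] 0.91 [[ 0.6175 -0.3491]]
mark [225. 186.] 0.72 [[ 0.6091 -0.4441]]
mask [222. 186.] 0.86 rect c [ 607.  -440.1] size [74.1 37.4] long deg 22.5
mask [319. 213.] 0.82 rect c [ 613.3 -350.7] size [80.  25.6] long deg 15.2
```

View pics/w_single.png

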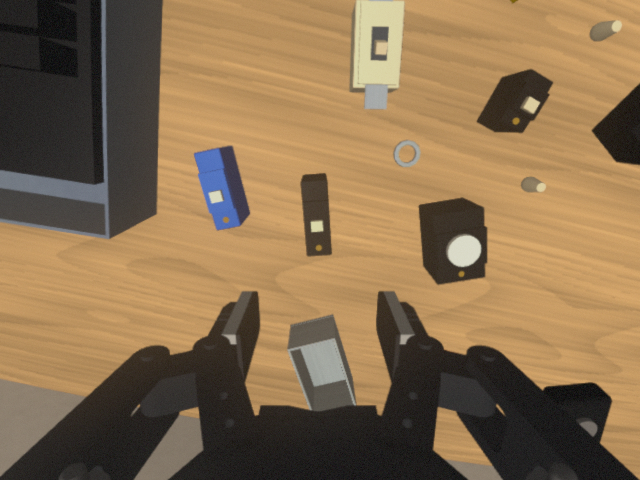

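The single breaker is at (317,214), black and long. The blue one (222,187) and the surge module (455,240) stay clear of the fingers.

Emit:
step_arm(targets="1 -3 50 -2;1 -3 100 -2;1 -3 140 -2;1 -3 170 -2;1 -3 190 -2;1 -3 200 -2;1 -3 204 -2;1 -3 204 -2;1 -3 204 -2")

```text
t: 10.95
tcp_pos: [0.6174, -0.3505, 0.0146]
tool_rot: [-0.13, 0.991, -0.001, 0.001]
force: [-1.1, -0.7, 0.6]
finger_gap: 0.653
gripper_force: 0.0
```

Emit:
step_arm(targets="0 0 0 0;0 0 0 0;0 0 0 0;0 0 0 0;0 0 0 0;0 0 0 0;0 0 0 0", gripper=1)

```text
t: 11.65
tcp_pos: [0.617, -0.3506, 0.0142]
tool_rot: [-0.13, 0.992, -0.001, 0.001]
force: [-1.0, 1.4, 5.1]
finger_gap: 0.288
gripper_force: 31.1
```

Emit:
step_arm(targets="0 0 -20 0;0 0 -60 0;0 0 -110 0;0 0 -150 0;-10 50 -175 0;-20 100 -185 5;-30 150 -185 10;-40 200 -185 19;-45 250 -185 19;-50 300 -185 19;-60 350 -185 19;-65 400 -185 19")

```text
t: 12.85
tcp_pos: [0.5772, 0.0431, 0.1975]
tool_rot: [0.036, 0.999, 0.0, -0.0]
force: [0.5, 0.4, -1.8]
finger_gap: 0.291
gripper_force: 30.3
```

Run:
```python
from h import *
print(toolmove((.541,.384),.19,np.radians(85.6)),manip.sense()["q"])
```

```text
(array([ 60.5, 337.5,   7.6]), np.float64(0.3)) [-1.18480477e-01  5.06754806e-01  1.58548615e+00 -1.19430888e-05
  1.04962613e+00 -1.61793045e+00]
```

Emit:
step_arm(targets="0 50 0 0;0 100 0 0;0 150 0 0;0 200 0 0;0 250 0 0;0 300 0 0;0 338 0 0;0 338 0 0;0 338 0 0")

```text
t: 13.75
tcp_pos: [0.6008, 0.3789, 0.1967]
tool_rot: [0.034, 0.999, -0.001, -0.001]
force: [-0.1, 0.3, -2.2]
finger_gap: 0.286
gripper_force: 30.3
```

```bash
python3 caddy.py w_cad2
python3 - <<'E'
from h import *
print(toolmove((.541,.384),.0242,np.radians(85.6)))
E
```

```text
[0.60106857 0.37775028 0.19684431] 0.29346172170148654
bay_corner_seat [222. 160.] 0.59 [[0.5411 0.2886]]
bay_narrow_seat [321. 152.] 0.6 [[0.5403 0.3848]]
bay_wide_seat [322. 150.] 0.44 [[0.5394 0.3866]]
caddy 0.82 ((532.7756958007812, 279.8843994140625), (355.7572937011719, 140.3780975341797), 85.55254364013672)
(array([ 61.3,   2.9, 173.7]), np.float64(0.2))
```

View pics/w_cad2.png

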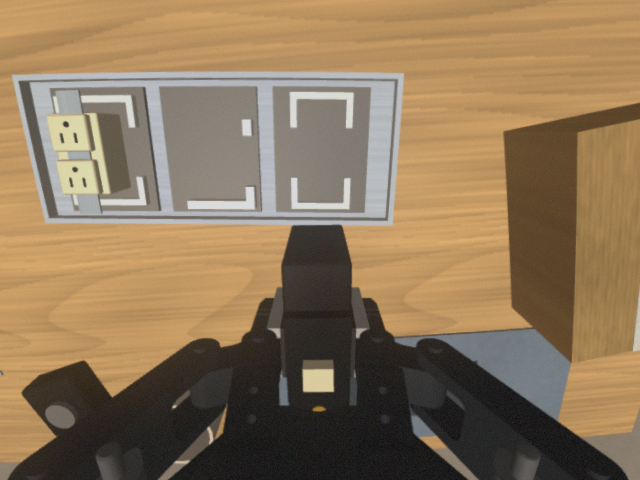

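The outlet sits inside the wide frame. The narrow frame is at (321,152) and free, and the box at right is clear. I lower the single breaker.

Emit:
step_arm(targets="31 3 20 0;61 3 50 0;61 3 90 0;61 3 125 0;61 3 145 0;61 3 158 0;61 3 166 0;61 3 170 0;61 3 172 0;61 3 173 0;61 3 173 0")

```text
t: 15.1
tcp_pos: [0.5417, 0.386, 0.0257]
tool_rot: [0.035, 0.999, 0.0, 0.001]
force: [0.3, 0.2, -1.9]
finger_gap: 0.288
gripper_force: 30.3
```

Emit:
step_arm(targets="0 0 1 0;0 0 1 0")

```text
t: 15.3
tcp_pos: [0.5413, 0.3859, 0.0243]
tool_rot: [0.035, 0.999, 0.0, 0.0]
force: [0.6, -0.5, -1.1]
finger_gap: 0.288
gripper_force: 30.3
```

Emit:
step_arm(targets="0 0 1 0;0 0 1 0;0 0 1 0")

```text
t: 15.6
tcp_pos: [0.5413, 0.3859, 0.0242]
tool_rot: [0.035, 0.999, 0.0, 0.0]
force: [-1.2, -0.2, 5.4]
finger_gap: 0.29
gripper_force: 31.0
```

Emit:
step_arm(targets="0 0 0 0;0 0 0 0;0 0 0 0", gripper=0.52)

```text
t: 15.9
tcp_pos: [0.5412, 0.3858, 0.0228]
tool_rot: [0.035, 0.999, 0.0, 0.0]
force: [0.2, -0.5, 0.7]
finger_gap: 0.483
gripper_force: 0.0
```

Emit:
step_arm(targets="0 0 -15 0;0 0 -50 0;0 0 -100 0;0 0 -150 0;10 -45 -180 4;20 -90 -196 12;30 -140 -196 24;40 -190 -196 24;50 -240 -196 24;55 -290 -196 24;60 -340 -196 24;62 -390 -196 24")

```text
t: 17.1
tcp_pos: [0.4518, 0.0064, 0.2201]
tool_rot: [0.242, 0.97, 0.0, 0.001]
force: [1.3, -0.7, -0.6]
finger_gap: 0.476
gripper_force: 0.0
```

Emit:
step_arm(targets="20 -43 0 0;20 -43 0 0;20 -43 0 0;20 -43 0 0", gripper=0.1)

```text
t: 17.5
tcp_pos: [0.4158, -0.0205, 0.2197]
tool_rot: [0.242, 0.97, 0.0, 0.001]
force: [0.4, -0.6, -0.0]
finger_gap: 0.901
gripper_force: 0.0
```

```bash
python3 look.py double_c .03 .053 w_double; python3 -c "
from h import *
print(toolmove((.449,-.0455),.012,np.radians(61)),manip.sense()['tool_rot'])"
```

```text
[ 0.4158 -0.0202  0.2196]
mark [312. 251.] 0.84 [[ 0.4509 -0.0471]]
mask [310. 249.] 0.92 rect c [443.7 -43.8] size [49.4 84.6] long deg 152.0
(array([-41.3,  -7. , 207.2]), np.float64(1.1)) [2.41470674e-01 9.70407950e-01 8.51417097e-06 5.68863900e-04]
```

View pics/w_double.png

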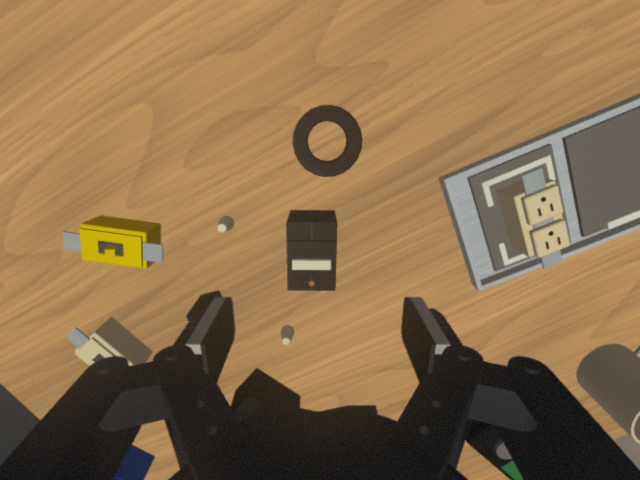

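The double breaker is at (311,250), tie bar clearly visible and lined up with the fingers. I go down and grip.

Emit:
step_arm(targets="-22 -4 30 0;-43 -7 70 0;-43 -7 110 0;-43 -7 150 0;-43 -7 180 0;-43 -7 195 0;-43 -7 203 0;-43 -7 206 0;-43 -7 206 0;-43 -7 206 0")

```text
t: 18.65
tcp_pos: [0.45, -0.047, 0.0137]
tool_rot: [0.242, 0.97, -0.0, 0.001]
force: [0.3, 1.4, 0.2]
finger_gap: 0.898
gripper_force: 0.0
```

Emit:
step_arm(targets="0 0 0 0;0 0 0 0;0 0 0 0;0 0 0 0;0 0 0 0;0 0 0 0", gripper=1)

```text
t: 19.25
tcp_pos: [0.4499, -0.0471, 0.0138]
tool_rot: [0.243, 0.97, -0.0, 0.001]
force: [-0.0, 2.4, 5.9]
finger_gap: 0.582
gripper_force: 32.3
```

Emit:
step_arm(targets="0 0 -20 0;0 0 -60 0;0 0 -110 0;0 0 -150 0;0 40 -180 0;0 80 -195 -8;10 130 -195 -16;10 180 -195 -24;20 230 -195 -24;20 280 -195 -24;22 330 -195 -24;22 359 -195 -24")

```text
t: 20.45
tcp_pos: [0.5989, 0.2835, 0.2072]
tool_rot: [0.034, 0.999, 0.0, -0.0]
force: [0.0, -0.4, -2.8]
finger_gap: 0.58
gripper_force: 32.7
```

Emit:
step_arm(targets="0 0 0 0;0 0 0 0;0 0 0 0;0 0 0 0")

```text
t: 20.85
tcp_pos: [0.598, 0.2787, 0.2077]
tool_rot: [0.036, 0.999, -0.0, -0.001]
force: [-0.2, -0.8, -2.1]
finger_gap: 0.577
gripper_force: 32.8
```

```bash
python3 caddy.py w_cad3
python3 - <<'E'
from h import *
s=manip.sense();print(s["tool_rot"])
C=cam("wrist"); im=cv2.imread("pics/w_cad3.png")
np.savez("c3",K=C[0],D=C[1],E=C[2])
# predicted stop lines for seat (.5418,.2873), yaw -4.45
th=np.radians(-4.45); Rz=np.array([[np.cos(th),-np.sin(th)],[np.sin(th),np.cos(th)]])
def P(x,y,z): 
    w=Rz@[x,y]+[.5418,.2873]; return [*w,z]
L=[(P(.0375,-.025,.022),P(.0375,.025,.022)),(P(-.0375,.025,.022),P(.0375,.025,.022))]
big=cv2.resize(im,None,fx=4,fy=4,interpolation=cv2.INTER_CUBIC)
for a,b in L:
    p=proj(C,[a,b])*4+1.5; cv2.line(big,*[tuple(int(v) for v in q) for q in p],(0,0,255),1)
c=proj(C,[P(0,0,.01)])[0].astype(int)*4; print(c/4)
x0,y0=max(c[0]-400,0),max(c[1]-300,0); cv2.imwrite("pics/stops.png",big[y0:y0+600,x0:x0+800]); print(x0/4,y0/4)
E
```

```text
[0.59826212 0.27878904 0.20794616] 0.583478802363935
bay_corner_seat [324. 156.] 0.81 [[0.5427 0.2882]]
bay_narrow_seat [320. 323.] 0.7 [[0.7335 0.2704]]
bay_narrow_seat [424. 142.] 0.63 [[0.5365 0.3871]]
caddy 0.93 ((532.1550903320312, 279.5776062011719), (357.5028076171875, 141.0682830810547), 85.89923095703125)
[3.59015420e-02 9.99355330e-01 2.32654268e-05 5.80957051e-05]
[322. 153.]
222.0 78.0
```

View pics/stops.png

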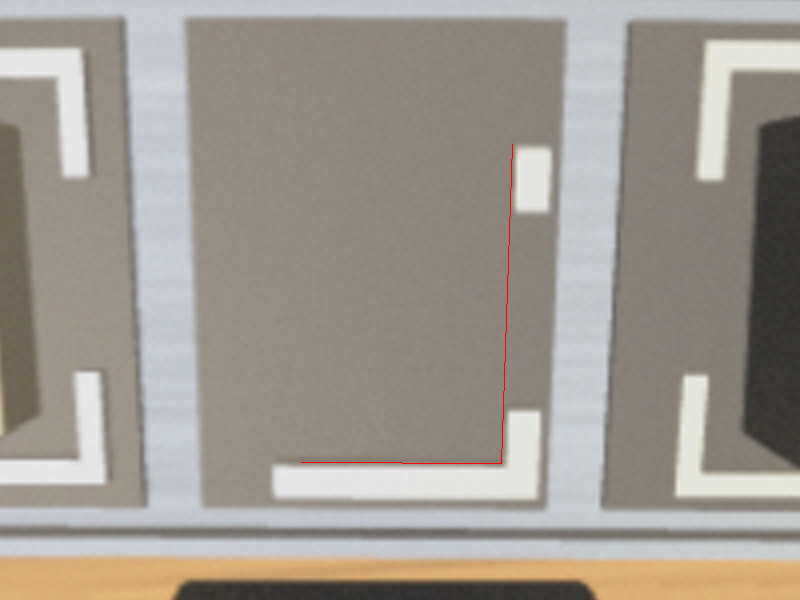

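The predicted stop lines (red) lie within about 1 mm of the real stops: inner faces near column 510 and row 465 of the crop. I lower the double breaker 9 mm and 5 mm short of the stops, then push it home.

Emit:
step_arm(targets="33 0 30 0.3;65 0 60 0.3;65 0 100 0.3;65 0 135 0.3;65 0 155 0.3;65 0 168 0.3;65 0 176 0.3;65 0 180 0.3;65 0 182 0.3;65 0 182 0.3")

```text
t: 22.1
tcp_pos: [0.5346, 0.2849, 0.0267]
tool_rot: [0.038, 0.999, 0.0, 0.001]
force: [0.1, -0.3, -1.8]
finger_gap: 0.582
gripper_force: 32.7
```

Run:
```python
from h import *
s=manip.sense();print(s["tcp_pos"],s["force"],toolmove((.5423,.2883),.0238,np.radians(85.55)))
```

```text
[0.53455571 0.28494114 0.02666182] [ 0.09426831 -0.25475838 -1.83884058] (array([-7.5,  3.9,  2.9]), np.float64(0.1))
```

Lower to about 0.5 mm above the plate, then push towards +x (tool −x).

Emit:
step_arm(targets="0 0 2 0;-2 0 2 0;-4 0 2 0;-6 0 2 0;-7 0 2 0")

```text
t: 22.6
tcp_pos: [0.5414, 0.2843, 0.0241]
tool_rot: [0.038, 0.999, 0.0, 0.0]
force: [-0.9, -0.7, -3.1]
finger_gap: 0.581
gripper_force: 32.7
```

Emit:
step_arm(targets="-1 0 0 0;-1 0 0 0")

```text
t: 22.8
tcp_pos: [0.5415, 0.2842, 0.024]
tool_rot: [0.038, 0.999, -0.0, -0.0]
force: [-1.4, 0.7, -0.4]
finger_gap: 0.583
gripper_force: 33.0
```

Emit:
step_arm(targets="-1 0 0 0;-1 0 0 0")

```text
t: 23.0
tcp_pos: [0.5415, 0.2842, 0.024]
tool_rot: [0.038, 0.999, -0.0, -0.001]
force: [-5.5, 0.5, 1.5]
finger_gap: 0.579
gripper_force: 33.3
```

Emit:
step_arm(targets="-1 0 0 0;-1 0 0 0")

```text
t: 23.2
tcp_pos: [0.5415, 0.2842, 0.024]
tool_rot: [0.038, 0.999, -0.0, -0.002]
force: [-6.9, 0.6, 3.7]
finger_gap: 0.578
gripper_force: 33.7
```

The +x stop is reached. Next is +y.

Emit:
step_arm(targets="0 1 0 0;0 2 0 0;0 3 0 0;0 4 0 0;0 4 0 0")

```text
t: 23.7
tcp_pos: [0.5416, 0.2854, 0.0241]
tool_rot: [0.038, 0.999, -0.002, -0.003]
force: [-6.1, -7.4, 6.3]
finger_gap: 0.581
gripper_force: 33.8
```

Emit:
step_arm(targets="0 1 0 0;0 1 0 0")

```text
t: 23.9
tcp_pos: [0.5416, 0.2863, 0.0241]
tool_rot: [0.038, 0.999, -0.003, -0.003]
force: [-6.1, -8.1, 6.1]
finger_gap: 0.584
gripper_force: 33.8
```

Emit:
step_arm(targets="0 1 0 0;0 1 0 0")

```text
t: 24.1
tcp_pos: [0.5417, 0.2873, 0.0241]
tool_rot: [0.038, 0.999, -0.003, -0.003]
force: [-6.3, -6.9, 6.0]
finger_gap: 0.583
gripper_force: 33.8
```

Emit:
step_arm(targets="1 0 -1 0;1 1 -1 0;1 1 -1 0")

```text
t: 24.4
tcp_pos: [0.5418, 0.2884, 0.0245]
tool_rot: [0.038, 0.999, -0.002, -0.002]
force: [-4.1, -8.1, 3.0]
finger_gap: 0.583
gripper_force: 33.7
```

Emit:
step_arm(targets="0 1 0 0;0 1 0 0")

```text
t: 24.6
tcp_pos: [0.5418, 0.2884, 0.0246]
tool_rot: [0.038, 0.999, -0.003, -0.002]
force: [-4.9, -11.4, 2.3]
finger_gap: 0.581
gripper_force: 33.8
```

Emit:
step_arm(targets="0 1 0 0;0 1 0 0")

```text
t: 24.8
tcp_pos: [0.5418, 0.2885, 0.0246]
tool_rot: [0.037, 0.999, -0.004, -0.003]
force: [-4.2, -14.6, 2.9]
finger_gap: 0.581
gripper_force: 33.9
```

Both stops are touched. I ease the preload, keep a light press and set it down.

Emit:
step_arm(targets="0 -1.5 0 0;0.5 -3 0.5 0;0.5 -3 0.5 0")

```text
t: 25.1
tcp_pos: [0.5418, 0.2883, 0.0242]
tool_rot: [0.038, 0.999, -0.001, -0.001]
force: [-2.8, -4.7, 0.4]
finger_gap: 0.582
gripper_force: 33.6
```

Emit:
step_arm(targets="0 0 0.5 0;0 0 0.5 0")

```text
t: 25.3
tcp_pos: [0.5418, 0.2883, 0.024]
tool_rot: [0.038, 0.999, -0.002, -0.001]
force: [-3.3, -6.4, 2.9]
finger_gap: 0.576
gripper_force: 33.9
```

Emit:
step_arm(targets="0 0 0 0;0 0 0 0;0 0 0 0;0 0 0 0", gripper=0.3)

```text
t: 25.7
tcp_pos: [0.5436, 0.2905, 0.0241]
tool_rot: [0.038, 0.999, 0.0, 0.001]
force: [-0.0, -0.1, 0.3]
finger_gap: 0.703
gripper_force: 0.0
```

Run:
```python
from h import *
s=manip.sense();print(s["tcp_pos"],s["force"],s["tool_rot"])
C=cam("top"); im=manip.snapshot("top")
cv2.imwrite("pics/top1.png",cv2.resize(im[185:285,95:275],None,fx=4,fy=4,interpolation=cv2.INTER_CUBIC)[:,:,::-1])
```

```text
[0.54364186 0.29053919 0.02412608] [-0.01159755 -0.1084342   0.3381693 ] [3.79642129e-02 9.99278721e-01 3.25912422e-04 8.06850756e-04]
```

Emit:
step_arm(targets="0 -2 0 0;0 -2 -15 0;0 -2 -50 0;0 -2 -100 0;0 -2 -150 0;-30 0 -180 0;-60 0 -190 0;-60 0 -190 0;-60 0 -190 0")

```text
t: 26.65
tcp_pos: [0.6026, 0.2852, 0.2148]
tool_rot: [0.038, 0.999, 0.0, 0.0]
force: [0.1, 0.1, -0.3]
finger_gap: 0.699
gripper_force: 0.0
```

Run:
```python
from h import *
C=cam("wrist"); im=manip.snapshot("wrist"); print(C[2][:3,3])
for q in("outlet_c","single_c","double_c"):
    for d in manip.mark_of("wrist",q): print(q,np.round(d["position"]),round(d["p"],2),plane(C,d["position"],.033 if q[0]=="o" else .04).round(4))
cv2.imwrite("pics/after.png",cv2.resize(im[20:300,120:540],None,fx=1.9,fy=1.9,interpolation=cv2.INTER_CUBIC)[:,:,::-1])
```

```text
[0.52229603 0.29078585 0.35734434]
single_c [423. 144.] 0.98 [[0.5416 0.3866]]
double_c [315. 153.] 0.72 [[0.5425 0.2868]]
```

View pics/after.png

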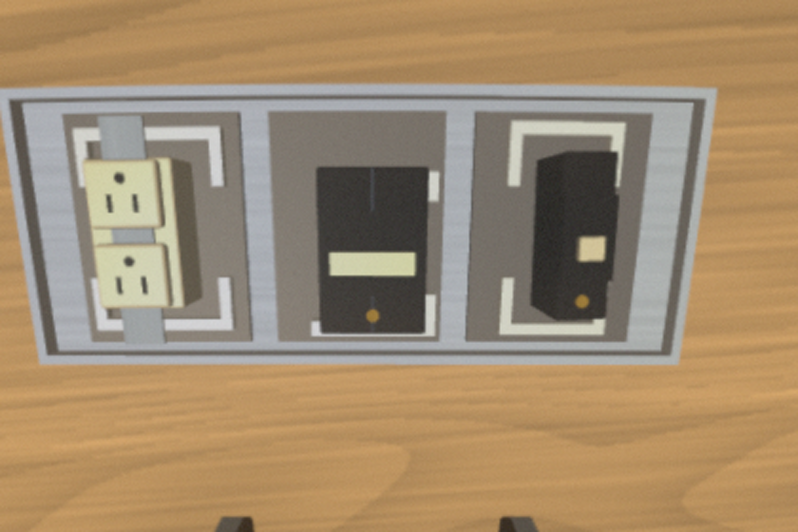

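The picture shows the outlet (130,240) inside the wide frame, the double (373,250) against both stops, and the single (575,235) upright in the narrow frame. The width of stop still showing past the double fits contact with both.

```bash
python3 -c "
from station import manip
print(manip.sign_off())"
```

```text
the job is handed in; nothing more can be done
None
```

I packed the outlet, then the long single breaker, then the double breaker, each upright on its own seat plate with the double pushed against both stops; I left the look-alikes alone and handed the job in at about 27 s, with no verdict shown.

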